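Park the drone's propellers

TASK

Get the drone ready for its narrow carry case: with a fingertip, gently push the blades of its two propellers round until each propeller lies in line with the arm that carries it. Do not pinch or lift anything, leave the drone standing where it is, and leave the other things on the bench alone.

Things in the scene. Friction and masses are not known exactly. Their poses are not given: they have to be found in the camera images.
- drone: Loose black quadrotor, 0.7 kg, on four short legs, nose towards the robot. Four arms spread in an X from a narrow body (160 x 46 mm; the grey battery on it is the top, 88 mm up). The front arms (nearer the robot) carry white two-bladed propellers; the rear motors are bare. Origin: centre of its underside, on the bench. x: nose to tail, z up. Motor axes at x = +-110, y = +-110 mm.
- left_arm: The drone's front arm on its +y side (robot's left), part of the drone: a black bar 16 mm wide, top 38 mm above the bench, from the body to the motor (27 mm wide, top 57 mm above the bench). Origin: on the motor's axis at the arm's underside, 32 mm above the bench. x points outward along the arm, away from the drone's body; z up.
- right_arm: The drone's front arm on its -y side (the robot's right), the same as left_arm: origin on the motor's axis, x outward along the arm, z up.
- left_hub (a point): Centre of the propeller on left_arm, on its axis, at blade mid-height (65 mm above the bench, 27 mm above the arm). Straight, 178 mm across; blades 17 mm wide (12 mm near the ends), pitched, filling 9 mm of height. x along the blades (both ends alike), z up, the axis. Turns either way, several turns, with slight friction (0.3 N at 65 mm from the axis); stays where left.
- right_hub (a point): Centre of the propeller on right_arm, the same as left_hub: on the turning axis at mid-height of the blades, x along the blades, z up.
- spool: Bystander: a loose aluminium-coloured spool standing upright, 50 mm across, 52 mm high, beside the drone. Origin: centre of its underside.
- tin: Bystander: a loose black open tray 85 x 50 x 30 mm high filled with brass-coloured wool, beside the drone. Origin: centre of its underside.
- spare_motor: Bystander: a loose spare motor standing upright, 27 mm across, 28 mm high with its shaft, on the bench before the drone's nose, below the level of the blades. Origin: centre of its underside.

How it is judged:
At the end, for the whole second after the job is handed in: Each propeller lies within 0.14 rad (8 degrees) of the line of its own arm, either way round, and stays there; the drone stands still with its middle and both propeller hubs within 25 mm of where they were (angle between the x axis of left_hub and the x axis of left_arm, either way round below 0.14 rad and angle between the x axis of right_hub and the x axis of right_arm, either way round below 0.14 rad and distance of each of drone, left_hub, right_hub from where it was at the start of the episode below 0.025 m and linear speed of drone below 0.01 m/s); the robot touches nothing.
It fails at once if the drone is lifted or tipped (more than 10 mm or 0.12 rad) (height (world z) of drone above 0.01 m or angle between drone's own z axis and vertical above 0.12 rad).
It fails at once if the drone is shoved more than 40 mm from its place (distance of any of left_hub, right_hub from where it was at the start of the episode above 0.04 m).
It fails at once if the drone or a propeller is pinched or pressed hard (more than 12 N between fingers and drone) (contact force between the fingers and drone above 12 N).
It fails at once if a bystander (spool, tin, spare motor) is moved more than 20 mm (distance of any of spool, tin, spare_motor from where it was at the start of the episode above 0.02 m).
It also fails if it takes over 48 s, if anything falls off the work surface, if the arm or the gripper's body presses on something with over 40 N, if the wrist force passes 120 N, or if a joint passes its speed limit or range.

ROBOT

A 6-joint arm with a two-finger parallel gripper is mounted at the origin on the work surface. World frame = base frame: x ahead of the robot, y to its left, z up, the work surface at z = 0. Lengths are in m, angles in rad, forces in N, time in s.
With the tool pointing down it reaches from about 0.25 to 0.775 m from the base axis. Payload 4 kg.
Tool frame: the origin (TCP) lies at the centre of the arm's flange, where the gripper is bolted on; the fingertips stand 199 mm ahead of it and the grasp point (between the pads) lies 180 mm ahead of it (robot.tcp_to_tips is the z of the fingertips in the tool frame, in m); z points along the fingers, y is the line along which they close (so a half turn about z gives the same grasp; the last joint's range is limited). The gripper opens to 94 mm and grips with 3 to 60 N. Pads are 16 mm wide; open, the fingers measure 119 mm over their backs; the gripper's body (75 mm by 177 mm) begins 78 mm behind the grasp point.
Start: joints at [-1.267, 0.087, 1.371, -0, 1.684, -0.103], TCP at [0.218, -0.505, 0.405] pointing down, gripper open.
Joint ranges: [-3.1, 3.1], [-0.76, 2.03], [0.27, 2.55], [-1.08, 4.22], [0.17, 2.65], [-2.57, 2.57]. Speed limits (rad/s): [2.79, 2.79, 3.14, 3.14, 3.14, 3.14].

INTERFACE

Orientations are given as [roll, pitch, yaw] about the fixed x, y, z axes, in that order (R = Rz(yaw) Ry(pitch) Rx(roll)).
In Python, from bench import robot gives the robot as it stands.
- The arm moves only by the tool play_rows, never from a script. Its arguments are lists of equal length, an entry for each row: "translation": the shift along the tool's x, y, z scaled (see below), a list of three; "twist": the turn, a rotation vector about the tool's x, y, z scaled (see below), a list of three; "gripper": the opening, from -1 (shut) to 1 (fully open). A call has 1 to 8 rows; each row shifts and turns the commanded pose from where the row before left it, along the tool's axes as they then stand; what a row does not reach is not made up. The controller multiplies each number of a shift by 0.04 m and each number of a turn by 0.1 rad. A row lasts 1/10 s, in which the tool goes at most 50 mm and 8.59 degrees, less where a joint would pass 70% of its speed; a pose out of reach is approached as far as the arm can. A call with a number of a shift or a turn outside -1 to 1 is refused whole. A call with a gripper value outside its range is refused whole. The fingers move at their own pace and stop on an object; the grip force is fixed at half the most. Time passes only in rows, so rows that do not move let the fingers close. It gives the time, the measured TCP pose, the force, the opening and the grip force at its end, in the units of the state.
- robot.get_obs(): the state, without advancing time (a new reading comes with each control period).
- robot.snapshot(name): name is "side" or "top"; returns the picture (400x640x3 uint8, red, green, blue); there is no depth.
- robot.camera_model(name): a dict with "camera_matrix" (3x3 intrinsics, pixels), "rvec" (rotation vector, rad) and "tvec" (3), from world to camera coordinates, as OpenCV has them. Camera axes: x right, y down, z forward; pixel columns grow to the right and rows downward; lengths in m; the calibration is good to about 2 mm. A picture is of the moment at which its call begins. camera_model takes no time and is no camera call.
- robot.close_job(): hands the job in; it is judged then, once.
Trained networks look in the newest picture that a camera, given by its name, has taken for a name from the list of things; names that differ only in an ending like _2 or _b are one class to them, and where a whole thing is asked for, a point or a joint stands for the part that bears it (a point fixed in the world has none). Each returns a list of dicts, best first, with "score" (0 to 1); they miss things now and then, are a little off and sometimes report something else, mostly with a low value. They report only what shows in the picture. A call takes as long as a camera call.
- robot.recognise(name, camera): "centre" ([x, y, z] in m, in world coordinates, good to about 4 mm: the middle of the surface that is visible of it).
- robot.spot_point(name, camera): "centre" ([x, y, z] in m, in world coordinates, good to about 4 mm: a listed point, or the origin of a listed thing).
The state is a dict: "time": time; "joint_positions": joint angles; "qvel": joint speeds; "joint_torque": joint torques, N m; "tool_pos": TCP position; "ee_rot": TCP orientation; "wrist_force": force on the tool from outside, world axes, zero at the start; "wrist_torque": the same for the moment, N m; "width": finger opening in m; "finger_force": force on a finger pad.
Only numpy, scipy, OpenCV 4.12 (cv2) and the standard library are available. Lean on these libraries where they do the work, as an engineer would, in place of code of your own. Each camera call takes 0.05 s, during which the arm holds its last target. There are 200 camera calls.

## Working session

There is one attempt and no reset: what is moved stays moved. The work goes in short steps, Python scripts to look and compute and a tool call to move; the robot and the scene stay as the last step left them, time stands still between calls to the robot, and variables do not carry over. Pictures are saved under pics/ and viewed, at most 10 in all, crops included, and the job is handed in when it is done.

Besides the shell and the picture viewer there is one more tool, called by a JSON object that holds its "name" and its "arguments". play_rows: Moves the arm, as the interface text tells. Its arguments: {"type":"object","properties":{"translation":{"type":"array","items":{"type":"array","items":{"type":"number","minimum":-1,"maximum":1}}},"twist":{"type":"array","items":{"type":"array","items":{"type":"number","minimum":-1,"maximum":1}}},"gripper":{"type":"array","items":{"type":"number"}}},"required":["translation","twist","gripper"]}

```bash
mkdir -p pics; cat > h.py <<'E'
import numpy as np, cv2
from bench import robot
def cam(n):
    m=robot.camera_model(n);K=np.array(m["camera_matrix"],float);R,_=cv2.Rodrigues(np.array(m["rvec"],float));return K,R,np.array(m["tvec"],float).ravel()
def px(n,P):
    K,R,t=cam(n);p=K@(R@np.array(P,float)+t);return p[:2]/p[2]
def world(n,uv,z):
    K,R,t=cam(n);d=R.T@np.linalg.solve(K,[uv[0],uv[1],1]);c=-R.T@t;return c+d*(z-c[2])/d[2]
def snap(n,f,sc=1):
    im=robot.snapshot(n);cv2.imwrite(f,cv2.cvtColor(im,cv2.COLOR_RGB2BGR));return im
E
python3 - <<'E'
from h import *
snap("top","pics/t0.png");snap("side","pics/s0.png")
for n in ["drone","left_arm","right_arm","left_hub","right_hub","spool","tin","spare_motor"]:
    r=robot.spot_point(n,"top")
    print(n,[(np.round(q["centre"],3),round(q["score"],2),np.round(px("top",q["centre"]))) for q in r[:2]])
o=robot.get_obs();print({k:np.round(v,3) for k,v in o.items()})
E
```

```text
drone [(array([ 0.636, -0.014,  0.002]), 0.8, array([346., 217.])), (array([ 0.696, -0.241, -0.002]), 0.58, array([448., 191.]))]
left_arm [(array([0.508, 0.074, 0.03 ]), 0.91, array([304., 275.]))]
right_arm [(array([ 0.549, -0.145,  0.03 ]), 0.57, array([412., 255.]))]
left_hub [(array([0.513, 0.075, 0.068]), 0.96, array([302., 271.])), (array([ 0.59 ,  0.21 , -0.002]), 0.74, array([242., 237.]))]
right_hub [(array([ 0.548, -0.142,  0.063]), 0.95, array([414., 254.]))]
spool [(array([ 0.695, -0.24 , -0.003]), 0.94, array([448., 191.]))]
tin [(array([ 0.59 ,  0.209, -0.001]), 0.63, array([243., 238.]))]
spare_motor [(array([ 0.443, -0.039,  0.   ]), 0.57, array([359., 309.]))]
{'time': np.float64(0.5), 'joint_positions': array([-1.267,  0.087,  1.371, -0.   ,  1.684, -0.103]), 'qvel': array([-0.001, -0.001, -0.001, -0.   , -0.001,  0.002]), 'joint_torque': array([-1.0000e-03, -3.3962e+01, -3.0227e+01,  7.2000e-02,  2.4000e-02,
       -0.0000e+00]), 'tool_pos': array([ 0.218, -0.505,  0.405]), 'ee_rot': array([3.142, 0.   , 0.407]), 'wrist_force': array([ 0.141, -0.542,  0.637]), 'wrist_torque': array([-0.048,  0.018,  0.03 ]), 'finger_force': np.float64(0.0), 'width': np.float64(0.094)}
```

View pics/t0.png

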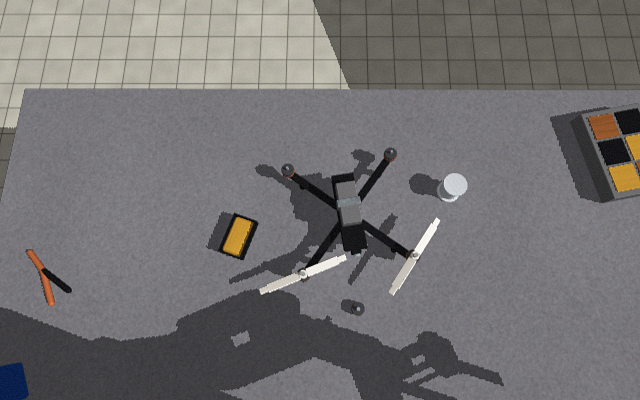

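View pics/s0.png

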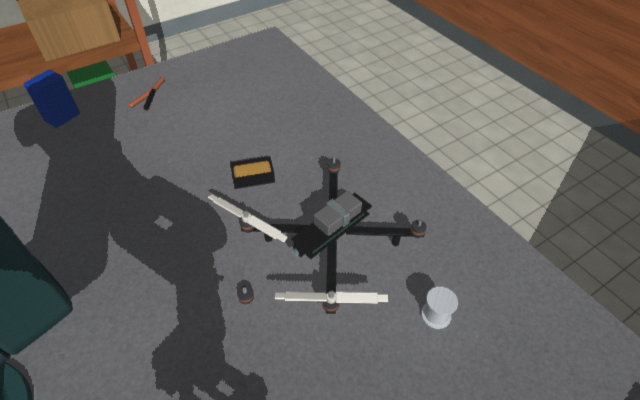

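The top view shows the left propeller from (262,292) to (346,257) about its hub at (302,272). The right one runs from (392,293) to (438,220) about (414,255). The spare motor is at (355,308), the tin at (238,236) and the spool at (452,187).

```bash
cat > meas.py <<'E'
from h import *
def props(im,cs=((302,272),(414,255))):
    # white-blade principal axis, in world at z=.065
    hsv=cv2.cvtColor(im,cv2.COLOR_RGB2HSV)
    m=((hsv[...,2]>170)&(hsv[...,1]<50)).astype(np.uint8)
    n,l=cv2.connectedComponents(cv2.morphologyEx(m,cv2.MORPH_CLOSE,np.ones((5,5),np.uint8)))
    for c in cs:
        ys,xs=np.mgrid[c[1]-52:c[1]+53,c[0]-52:c[0]+53]
        L=l[ys,xs]; k=np.bincount(L[L>0]).argmax()
        v,u=np.nonzero(l==k)
        W=np.array([world("top",q,.065)[:2] for q in zip(u,v)])
        c0=W.mean(0);_,_,V=np.linalg.svd(W-c0,full_matrices=False)
        s=(W-c0)@V[0]
        print("prop centre",c0.round(4),"ang deg",round(np.degrees(np.arctan2(V[0,1],V[0,0]))%180,1),"len",round(np.ptp(s),3),len(W))
E
python3 - <<'E'
from meas import *
props(robot.snapshot("top"))
for n,a in (("rear",((288,170),(390,154))),):
    print([world("top",q,.055).round(3) for q in a])
print([world("top",q,.065).round(3) for q in ((302,272),(414,255),(262,292),(346,257),(392,293),(438,220))])
E
```

```text
prop centre [0.5086 0.0734] ang deg 112.2 len 0.177 762
prop centre [ 0.5421 -0.1416] ang deg 145.5 len 0.177 703
[array([0.723, 0.109, 0.055]), array([ 0.76 , -0.105,  0.055])]
[array([0.512, 0.076, 0.065]), array([ 0.545, -0.142,  0.065]), array([0.474, 0.151, 0.065]), array([ 0.541, -0.009,  0.065]), array([ 0.473, -0.096,  0.065]), array([ 0.615, -0.194,  0.065])]
```

{"name": "play_rows", "arguments": {"translation": [[0,0,0],[0,0,0],[0,0,0],[0,0,0],[0,0,0]], "twist": [[0,0,1],[0,0,1],[0,0,1],[0,0,1],[0,0,0.07]], "gripper": [-1,-1,-1,-1,-1]}}

```text
time: 1.05
tool_pos: [0.2176, -0.5051, 0.4048]
ee_rot: [3.141, -0.0, -0.0]
wrist_force: [0.4, -0.0, -0.3]
width: 0.0571
finger_force: 0.0
```

{"name": "play_rows", "arguments": {"translation": [[0.5,-0.6,0],[0.5,-0.7,0],[0.5,-0.7,0],[0.5,-0.7,0],[0.5,-0.7,0],[0.5,-0.7,0],[0.5,-0.7,0],[0.5,-0.7,0]], "twist": [[0,0,0],[0,0,0],[0,0,0],[0,0,0],[0,0,0],[0,0,0],[0,0,0],[0,0,0]], "gripper": [-1,-1,-1,-1,-1,-1,-1,-1]}}

```text
time: 1.85
tool_pos: [0.3782, -0.2839, 0.4049]
ee_rot: [3.141, -0.001, 0.002]
wrist_force: [0.4, -1.0, -0.5]
width: 0.0006
finger_force: 0.0
```

{"name": "play_rows", "arguments": {"translation": [[0.5,-0.7,0],[0.5,-0.7,0],[0.5,-0.7,0],[0.5,-0.7,0],[0.5,-0.7,0],[0.5,-0.7,0],[0.35,-0.7,0],[0,0,0]], "twist": [[0,0,0],[0,0,0],[0,0,0],[0,0,0],[0,0,0],[0,0,0],[0,0,0],[0,0,0]], "gripper": [-1,-1,-1,-1,-1,-1,-1,-1]}}

```text
time: 2.65
tool_pos: [0.5128, -0.0865, 0.4045]
ee_rot: [-3.14, -0.0, 0.007]
wrist_force: [-0.2, -0.1, -0.3]
width: 0.0004
finger_force: 0.0
```

{"name": "play_rows", "arguments": {"translation": [[0,-0.1,0.5],[0,0,0.6],[0,0,0.6],[0,0,0.5],[0,0,0]], "twist": [[0,0,0],[0,0,0],[0,0,0],[0,0,0],[0,0,0]], "gripper": [-1,-1,-1,-1,-1]}}

```text
time: 3.15
tool_pos: [0.5104, -0.0857, 0.3133]
ee_rot: [-3.14, 0.007, 0.0]
wrist_force: [-0.7, 1.4, -0.8]
width: 0.0005
finger_force: 0.0
```

```bash
python3 - <<'E'
from h import *
im=snap("side","pics/s1.png")
t=robot.get_obs()["tool_pos"];print(t)
a=im[130:350,180:420].copy()
P=np.array([t[0],t[1],.052]);
for dx,dy in ((8,12.5),(8,-12.5),(-8,-12.5),(-8,12.5)):
    u=px("side",P+[dx/1e3,dy/1e3,0])-[180,130];cv2.circle(a,tuple(int(v) for v in u),1,(255,0,0),-1)
cv2.imwrite("pics/s1c.png",cv2.cvtColor(cv2.resize(a,None,fx=2.5,fy=2.5),cv2.COLOR_RGB2BGR))
def arc(hub,th,r,hw):
    pts=[]
    for q in np.radians(th):
        d=np.array([np.cos(q),np.sin(q)]);n=np.array([-d[1],d[0]])
        pts.append(np.array(hub)+r*d-n*(hw+.008*abs(n[0])+.0125*abs(n[1])))
    return np.array(pts)
p=arc([.545,-.142],np.arange(145,236,6),.062,.0065);p=np.vstack([t[:2],p])
print(np.c_[p[1:],np.diff(p,axis=0)*[1,-1]/.04].round(3))
p=arc([.511,.0745],np.r_[100,np.arange(112,145,5),144.3],.062,.0065)
print(np.c_[p[1:],np.diff(p,axis=0)*[1,-1]/.04].round(3),p[0])
E
```

```text
[ 0.51100575 -0.08577636  0.31539323]
[[ 0.506 -0.089 -0.114  0.08 ]
 [ 0.501 -0.093 -0.134  0.108]
 [ 0.496 -0.098 -0.123  0.125]
 [ 0.492 -0.104 -0.11   0.142]
 [ 0.488 -0.11  -0.094  0.156]
 [ 0.485 -0.117 -0.077  0.169]
 [ 0.483 -0.124 -0.057  0.173]
 [ 0.481 -0.13  -0.041  0.147]
 [ 0.48  -0.136 -0.026  0.154]
 [ 0.48  -0.142 -0.01   0.16 ]
 [ 0.48  -0.149  0.007  0.164]
 [ 0.481 -0.156  0.026  0.167]
 [ 0.483 -0.162  0.045  0.166]
 [ 0.485 -0.169  0.065  0.164]
 [ 0.489 -0.175  0.085  0.158]
 [ 0.493 -0.181  0.105  0.15 ]]
[[ 0.505  0.139 -0.288 -0.013]
 [ 0.5    0.139 -0.124  0.011]
 [ 0.495  0.138 -0.126  0.022]
 [ 0.49   0.136 -0.126  0.033]
 [ 0.485  0.134 -0.125  0.045]
 [ 0.48   0.132 -0.123  0.057]
 [ 0.475  0.129 -0.12   0.069]
 [ 0.473  0.128 -0.054  0.036]] [0.51653146 0.1384318 ]
```

View pics/s1c.png

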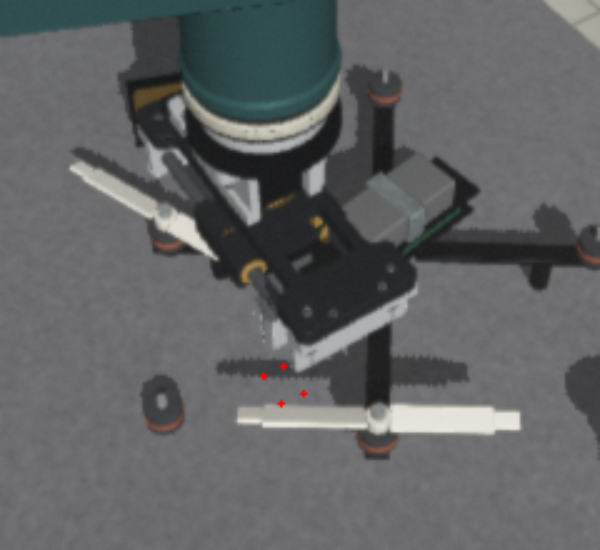

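The crop shows the closed fingers above the gap between the nose and the right blade. The predicted tip corners, around (285,385), lie just beside that blade's near half. I'll shift away for clearance and go down.

{"name": "play_rows", "arguments": {"translation": [[0.15,-0.25,0],[0,0,0.4],[0,0,0.5],[0,0,0.4],[0,0,0.3],[0,0,0],[0,0,0]], "twist": [[0,0,0],[0,0,0],[0,0,0],[0,0,0],[0,0,0],[0,0,0],[0,0,0]], "gripper": [-1,-1,-1,-1,-1,-1,-1]}}

```text
time: 3.9
tool_pos: [0.5182, -0.0751, 0.2537]
ee_rot: [3.141, -0.002, 0.0]
wrist_force: [0.6, -0.5, 0.8]
width: 0.0004
finger_force: 0.0
```

{"name": "play_rows", "arguments": {"translation": [[0,0,0.08],[-0.1,0.1,0],[-0.1,0.12,0],[-0.1,0.12,0],[-0.13,0.11,0],[-0.12,0.125,0],[-0.11,0.14,0],[-0.09,0.16,0]], "twist": [[0,0,0],[0,0,0],[0,0,0],[0,0,0],[0,0,0],[0,0,0],[0,0,0],[0,0,0]], "gripper": [-1,-1,-1,-1,-1,-1,-1,-1]}}

```text
time: 4.7
tool_pos: [0.4872, -0.1107, 0.2495]
ee_rot: [3.142, -0.0, -0.0]
wrist_force: [0.7, 0.1, 0.5]
width: 0.0006
finger_force: 0.1
```

{"name": "play_rows", "arguments": {"translation": [[-0.08,0.17,0],[-0.06,0.17,0],[-0.04,0.15,0],[-0.03,0.15,0],[-0.01,0.16,0],[0.01,0.16,0],[0,0,0],[0,0,0]], "twist": [[0,0,0],[0,0,0],[0,0,0],[0,0,0],[0,0,0],[0,0,0],[0,0,0],[0,0,0]], "gripper": [-1,-1,-1,-1,-1,-1,-1,-1]}}

```text
time: 5.5
tool_pos: [0.4793, -0.1488, 0.2494]
ee_rot: [3.142, 0.0, -0.001]
wrist_force: [-0.6, 0.1, 0.7]
width: 0.0006
finger_force: 0.0
```

```bash
python3 - <<'E'
from h import *
im=snap("side","pics/s2.png")
cv2.imwrite("pics/s2c.png",cv2.cvtColor(cv2.resize(im[130:350,180:420],None,fx=2.5,fy=2.5),cv2.COLOR_RGB2BGR))
print(robot.get_obs()["tool_pos"])
E
```

```text
[ 0.47933636 -0.14861095  0.24944109]
```

View pics/s2c.png

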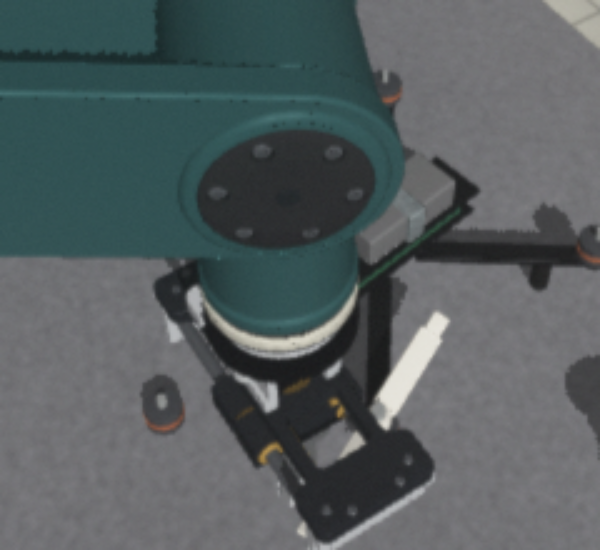

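The blade has turned most of the way: its rear half now points from (380,420) to (440,320) and is closing on the arm. I'll continue the arc.

{"name": "play_rows", "arguments": {"translation": [[0.04,0.17,0],[0.05,0.16,0],[0.06,0.16,0],[0.08,0.14,0],[0.06,0.1,0],[0.04,0.05,0],[0,0,0],[0,0,0]], "twist": [[0,0,0],[0,0,0],[0,0,0],[0,0,0],[0,0,0],[0,0,0],[0,0,0],[0,0,0]], "gripper": [-1,-1,-1,-1,-1,-1,-1,-1]}}

```text
time: 6.35
tool_pos: [0.4925, -0.1798, 0.2494]
ee_rot: [3.141, 0.0, -0.0]
wrist_force: [1.1, -0.3, 0.3]
width: 0.0005
finger_force: 0.0
```

{"name": "play_rows", "arguments": {"translation": [[-0.2,-0.2,0],[-0.4,-0.3,0],[-0.2,-0.2,0],[0,0,-0.5],[0,0,-0.5],[0,0,-0.5],[0,0,-0.4],[0,0,0]], "twist": [[0,0,0],[0,0,0],[0,0,0],[0,0,0],[0,0,0],[0,0,0],[0,0,0],[0,0,0]], "gripper": [-1,-1,-1,-1,-1,-1,-1,-1]}}

```text
time: 7.15
tool_pos: [0.4607, -0.1515, 0.3284]
ee_rot: [3.139, -0.006, 0.0]
wrist_force: [-0.5, -0.7, 0.9]
width: 0.0005
finger_force: 0.0
```

{"name": "play_rows", "arguments": {"translation": [[0.3,-0.8,0],[0.3,-0.9,0],[0.3,-1,0],[0.3,-1,0],[0.3,-1,0],[0.3,-1,0],[0.3,-1,0],[0.1,-0.5,0]], "twist": [[0,0,0],[0,0,0],[0,0,0],[0,0,0],[0,0,0],[0,0,0],[0,0,0],[0,0,0]], "gripper": [-1,-1,-1,-1,-1,-1,-1,-1]}}

```text
time: 7.95
tool_pos: [0.5483, 0.1393, 0.3239]
ee_rot: [-3.141, 0.002, 0.003]
wrist_force: [0.5, -0.0, 0.1]
width: 0.0002
finger_force: 0.0
```

```bash
python3 - <<'E'
from meas import *
im=snap("top","pics/t3.png")
cv2.imwrite("pics/t3c.png",cv2.cvtColor(cv2.resize(im[130:330,220:480],None,fx=2.5,fy=2.5),cv2.COLOR_RGB2BGR))
print(robot.get_obs()["tool_pos"])
try: props(im)
except Exception as e: print(e)
E
```

```text
[0.54838717 0.14091086 0.32377925]
prop centre [0.5171 0.052 ] ang deg 112.6 len 0.13 568
prop centre [ 0.5429 -0.1467] ang deg 56.0 len 0.178 742
```

View pics/t3c.png

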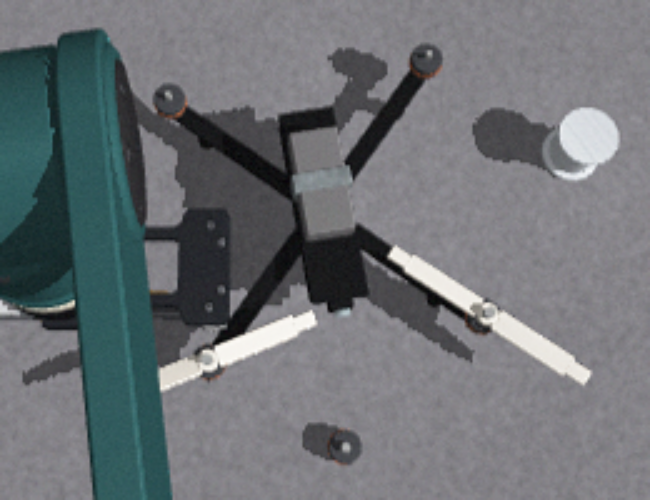

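The right propeller lies along its arm (56.0° against 54.8°), and the left is unchanged at about 112.5°. Next is the left, from 112.5° to 144°.

{"name": "play_rows", "arguments": {"translation": [[-0.5,0.05,0.2],[0,0,0.5],[0,0,0.5],[0,0,0.4],[0,0,0.25],[0,0,0],[0,0,0]], "twist": [[0,0,0],[0,0,0],[0,0,0],[0,0,0],[0,0,0],[0,0,0],[0,0,0]], "gripper": [-1,-1,-1,-1,-1,-1,-1]}}

```text
time: 8.7
tool_pos: [0.5285, 0.134, 0.2515]
ee_rot: [3.141, -0.0, -0.0]
wrist_force: [0.4, 0.3, 0.7]
width: 0.001
finger_force: 0.0
```

{"name": "play_rows", "arguments": {"translation": [[-0.2,-0.1,0.03],[-0.2,0,0],[-0.15,0,0],[-0.12,0.01,0],[-0.12,0.02,0],[-0.12,0.03,0],[-0.12,0.04,0],[-0.12,0.05,0]], "twist": [[0,0,0],[0,0,0],[0,0,0],[0,0,0],[0,0,0],[0,0,0],[0,0,0],[0,0,0]], "gripper": [-1,-1,-1,-1,-1,-1,-1,-1]}}

```text
time: 9.5
tool_pos: [0.4822, 0.1321, 0.2503]
ee_rot: [3.142, -0.0, -0.0]
wrist_force: [0.5, -0.6, -0.4]
width: 0.0002
finger_force: 0.2
```

{"name": "play_rows", "arguments": {"translation": [[-0.12,0.06,0],[-0.08,0.05,0],[-0.04,0.03,0],[0,0,0],[0,0,0],[0.2,-0.2,0],[0.4,-0.2,0],[0.2,0,0]], "twist": [[0,0,0],[0,0,0],[0,0,0],[0,0,0],[0,0,0],[0,0,0],[0,0,0],[0,0,0]], "gripper": [-1,-1,-1,-1,-1,-1,-1,-1]}}

```text
time: 10.3
tool_pos: [0.5062, 0.1436, 0.2503]
ee_rot: [-3.141, -0.001, 0.001]
wrist_force: [0.6, 0.3, -0.6]
width: 0.0007
finger_force: 0.0
```

{"name": "play_rows", "arguments": {"translation": [[0,0,-0.5],[0,0,-0.6],[0,0,-0.6],[0,-0.5,-0.6],[0,-0.7,-0.5],[0,-0.7,0],[0,-0.7,0],[0,-0.3,0]], "twist": [[0,0,0],[0,0,0],[0,0,0],[0,0,0],[0,0,0],[0,0,0],[0,0,0],[0,0,0]], "gripper": [-1,-1,-1,-1,-1,-1,-1,-1]}}

```text
time: 11.1
tool_pos: [0.505, 0.2606, 0.3621]
ee_rot: [-3.141, 0.0, 0.002]
wrist_force: [-0.5, -0.6, -0.3]
width: 0.0005
finger_force: 0.0
```

```bash
python3 - <<'E'
from meas import *
im=snap("top","pics/t4.png")
cv2.imwrite("pics/t4c.png",cv2.cvtColor(cv2.resize(im[130:330,220:480],None,fx=2.5,fy=2.5),cv2.COLOR_RGB2BGR))
print(robot.get_obs()["tool_pos"])
try: props(im)
except Exception as e: print(e)
E
```

```text
[0.50492228 0.26118654 0.36179056]
prop centre [0.5069 0.0749] ang deg 147.1 len 0.177 735
prop centre [ 0.5429 -0.1468] ang deg 56.0 len 0.178 725
```

View pics/t4c.png

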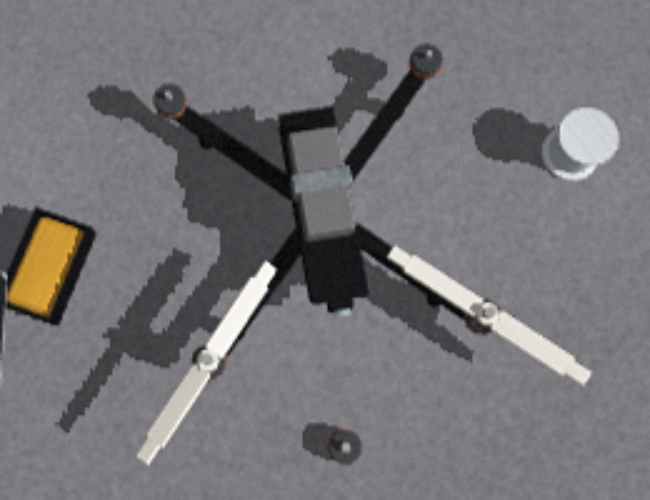

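Both propellers lie along their arms: left 147.1° against about 144.3°, right 56.0° against about 54.6°. The robot is clear and the bystanders haven't moved.

```bash
python3 -c "
from bench import robot
print(robot.close_job())"
```

```text
the job is handed in; nothing more can be done
None
```

The job is handed in, with no verdict shown: by camera, both propellers are within about 3° of their arms (limit 8°), and the drone and the other things look unmoved.

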